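# Find the lid that snaps onto the specimen tub

### The job

A used battery has been collected in the open white specimen tub. Of the three look-alike knobbed lids on the desk, take the one whose size fits the tub and press it onto the rim until it snaps fully home, flat against the rim all round. At the end the other two lids lie on the desk where they lay.

Things in the scene. Friction and masses are not known exactly. Their poses are not given: they have to be found in the camera images.
- tub: open round smooth white tub, black foot, fixed to the desk, 60 mm tall, outer diameter 74 mm, wall 5 mm (mouth 64 mm). Origin: centre of its underside, z up. Three sprung catch balls inside, 4 mm below the rim, resist the fitting lid's plug by 2 to 4 N until it snaps in; till then the lid stands several mm proud. When home the disc lies on the rim, the lid's origin 43 mm above the tub's
- tub_rim (a point): centre of the tub's mouth at rim height, 60 mm above the desk; z up
- lid_a: the smallest of three look-alike loose white lids, lying plug down, about 60 g: round disc, diameter 62 mm, 5 mm thick; upright round knob on top (diameter 24, 28 mm tall) to grip; below, a round plug of greatest diameter 42 mm, 17 mm deep, tapering to 22 mm at its foot, grooved under the disc. Origin: centre of the plug's foot; z up; disc z = 17 to 22 mm, knob 22 to 50 mm. Yaw is of no matter
- lid_b: the middle-sized of three look-alike loose white lids, lying plug down, about 60 g: round disc, diameter 76 mm, 5 mm thick; upright round knob on top (diameter 24, 28 mm tall) to grip; below, a round plug of greatest diameter 56 mm, 17 mm deep, tapering to 36 mm at its foot, grooved under the disc. Origin: centre of the plug's foot; z up; disc z = 17 to 22 mm, knob 22 to 50 mm. Yaw is of no matter
- lid_c: the largest of three look-alike loose white lids, lying plug down, about 60 g: round disc, diameter 90 mm, 5 mm thick; upright round knob on top (diameter 24, 28 mm tall) to grip; below, a round plug of greatest diameter 70 mm, 17 mm deep, tapering to 50 mm at its foot, grooved under the disc. Origin: centre of the plug's foot; z up; disc z = 17 to 22 mm, knob 22 to 50 mm. Yaw is of no matter
Mind the look-alikes: they are no part of the job. Leave any pink look-alike of the lid_a alone. What is shaped like the lid_c but pink is not meant.

How it is judged:
By the outcome, as a careful person would: the job done as asked, in the order asked, and still so for the second after the job is handed in, with the robot touching nothing.
It also fails if it takes over 32 s, if anything falls off the work surface, if the arm or the gripper's body presses on something with over 40 N, if the wrist force passes 120 N, or if a joint passes its speed limit or range.

### The arm

A 6-joint arm with a two-finger parallel gripper is mounted at the origin on the work surface; the furniture and walls round the work are solid. World frame = base frame: x ahead of the robot, y to its left, z up, the work surface at z = 0. Lengths are in m, angles in degrees, forces in N, time in s.
With the tool pointing down it reaches from about 0.4 to 0.825 m from the base axis. Payload 7 kg.
Tool frame: the origin (TCP) lies on the front face of the gripper's body, between the roots of the fingers; the fingertips stand 66 mm ahead of it and the grasp point (between the pads) lies 47 mm ahead of it; z points along the fingers, y is the line along which they close (so a half turn about z gives the same grasp; the last joint's range is limited). The gripper opens to 88 mm and grips with 3 to 60 N. Pads are 19 mm wide; open, the fingers measure 130 mm over their backs; the gripper's body (78 mm by 193 mm) begins 47 mm behind the grasp point.
Start: joints at [80.22, 20.546, 0.682, 0, -70.136, -16.507], TCP at [0.299, 0.605, 0.292] pointing down, gripper open.
Joint ranges: [-176.03, 176.03], [-82.01, 121.73], [-58.28, 71.71], [-173.87, 95.51], [-174.79, -0.11], [-173.66, 173.66]. Speed limits (degrees/s): [136.94, 136.94, 172.46, 180, 180, 180].

### API

Orientations are given as [roll, pitch, yaw] about the fixed x, y, z axes, in that order (R = Rz(yaw) Ry(pitch) Rx(roll)).
In Python, from plant import ctrl gives the robot as it stands.
- The arm moves only by the tool send_rows, never from a script. Its argument "deltas" is a list of rows, each a list of 2 entries, a list of its own where there are three numbers: the shift along the tool's x, y, z each as a share of 800 mm, from -1 to 1, then the turn about the tool's z as a share of 90 degrees, from -1 to 1. A call has exactly 5 rows; each row is the pose to reach, as a shift and turn from the pose commanded when the call began, along the tool's axes at that moment; what a row does not reach only later rows make up. A row lasts 1/12 s, in which the tool goes at most 41.7 mm and 7.16 degrees, less where a joint would pass 70% of its speed; a pose out of reach is approached as far as the arm can. A call with a number of a shift or a turn outside -1 to 1 is refused whole. A call with a gripper value outside its range is refused whole. "gripper" is the opening, from 0 (shut) to 1 (fully open), set as the call begins (left out, the last holds). The fingers move at their own pace and stop on an object; the grip force is fixed at half the most. Time passes only in rows, so rows that repeat a pose let the fingers close, or fill a call up. It gives the time, the measured TCP pose, the force, the opening and the grip force at its end, in the units of the state.
- ctrl.get_obs(): the state, without advancing time (a new reading comes with each control period).
- ctrl.snapshot(name): name is "scene" or "top" or "wrist"; returns a dict with "color" (480x640x3 uint8, red, green, blue), "vertical_fov" (degrees; the focal length in pixels is half the picture's height over the tangent of half this angle, whatever the lens; pixels are square), "cx", "cy" (the principal point, pixels), "rvec" (rotation vector, rad) and "tvec" (3), from world to camera coordinates, as OpenCV has them. Camera axes: x right, y down, z forward; pixel columns grow to the right and rows downward; lengths in m; the calibration is good to about 2 mm. A picture is of the moment at which its call begins. There is no depth.
- ctrl.close_job(): hands the job in; it is judged then, once.
Trained networks look in a picture, given as the dict that the camera call returned (one of the last four; its "shot" number tells which), for a name from the list of things; names that differ only in an ending like _2 or _b are one class to them, and where a whole thing is asked for, a point or a joint stands for the part that bears it (a point fixed in the world has none). Each returns a list of dicts, best first, with "conf" (0 to 1); they miss things now and then, are a little off and sometimes report something else, mostly with a low value. They report only what shows in the picture. A call takes as long as a camera call. They do not tell look-alikes from the thing itself.
- ctrl.boxes_of(picture, thing): "xy" ([column, row] as shares, 0 to 1, of the picture: columns of its width, rows of its height, amid what is visible of it).
- ctrl.cut_out(picture, thing): "pixels" (480x640 bool, what is visible of it) and "xy" ([column, row] as shares, 0 to 1, of the picture: columns of its width, rows of its height, amid what is visible of it).
The state is a dict: "clock": time; "joint_pos": joint angles; "qvel": joint speeds; "tau": joint torques, N m; "tool_pos": TCP position; "orientation": TCP orientation; "force": force on the tool from outside, world axes, zero at the start; "moment": the same for the moment, N m; "opening": finger opening in m; "gripper_force": force on a finger pad.
Only numpy, scipy, OpenCV 4.12 (cv2) and the standard library are available. Lean on these libraries where they do the work, as an engineer would, in place of code of your own. Each camera call takes 0.05 s, during which the arm holds its last target. There are 200 camera calls.

## Working session

There is one attempt and no reset: what is moved stays moved. The work goes in short steps, Python scripts to look and compute and a tool call to move; the robot and the scene stay as the last step left them, time stands still between calls to the robot, and variables do not carry over. Pictures are saved under pics/ and viewed, at most 10 in all, crops included, and the job is handed in when it is done.

Besides the shell and the picture viewer there is one more tool, called in YAML: its name, and indented under it one key for each argument. send_rows: Moves the arm, as the interface text tells. Shift numbers are shares of 800 mm and turn numbers shares of 90 degrees, none past 1 either way. Its arguments: {"type":"object","properties":{"deltas":{"type":"array","items":{"type":"array"}},"gripper":{"type":"number"}},"required":["deltas"]}

```bash
mkdir -p pics
cat > h.py <<'E'
import numpy as np, cv2
from plant import ctrl
def cam(p):
    f=240/np.tan(np.radians(p["vertical_fov"])/2)
    K=np.array([[f,0,p["cx"]],[0,f,p["cy"]],[0,0,1.]])
    R=cv2.Rodrigues(np.array(p["rvec"],float))[0]; t=np.array(p["tvec"],float).ravel()
    return K,R,t
def back(p,uv,z):
    K,R,t=cam(p); d=R.T@np.linalg.inv(K)@np.array([uv[0],uv[1],1.]); c=-R.T@t
    return c+d*(z-c[2])/d[2]
def proj(p,X):
    K,R,t=cam(p); q=K@(R@np.array(X,float)+t); return q[:2]/q[2]
def save(p,n,crop=None,s=1):
    im=p["color"][...,::-1]
    if crop: im=im[crop[1]:crop[3],crop[0]:crop[2]]
    cv2.imwrite(f"pics/{n}.png",cv2.resize(im,None,fx=s,fy=s,interpolation=cv2.INTER_CUBIC))
E
python3 - <<'E'
from h import *
o=ctrl.get_obs(); print(o["clock"],o["tool_pos"],o["orientation"],o["opening"],o["force"])
a=ctrl.snapshot("top");b=ctrl.snapshot("scene")
save(a,"top0");save(b,"scene0")
for n,p in(("top",a),("scene",b)):
    K,R,t=cam(p);print(n,-R.T@t,K[0,0])
    for th in("tub","lid_a"):
        for d in ctrl.cut_out(p,th):
            uv=np.array(d["xy"])*[640,480]; ys,xs=np.nonzero(d["pixels"])
            print(th,d["conf"],uv.round(),xs.min(),xs.max(),ys.min(),ys.max(),back(p,uv,.06 if th=="tub" else .03).round(3))
E
```

```text
0.0 [0.29878401 0.6048476  0.29123259] [ 1.79905365e+02 -9.72481581e-03 -2.62925903e+01] 0.08735205701108899 [ 0.01379781 -0.06472721 -0.35021656]
top [0.5079654  0.01351479 0.9368603 ] 514.190537417553
tub 0.63 [438. 308.] 412 463 284 329 [ 0.454 -0.211  0.06 ]
lid_a 0.93 [372. 249.] 347 396 223 271 [ 0.554 -0.101  0.03 ]
lid_a 0.86 [298. 301.] 272 322 278 327 [0.46  0.027 0.03 ]
lid_a 0.85 [234. 169.] 220 252 153 184 [0.69  0.146 0.03 ]
lid_a 0.6 [312. 198.] 292 333 177 218 [0.643 0.006 0.03 ]
scene [ 0.00395628 -0.55432756  0.82940849] 573.5412147512715
tub 0.87 [366. 359.] 344 393 325 384 [ 0.426 -0.236  0.06 ]
lid_a 0.96 [348. 234.] 331 367 221 249 [0.636 0.004 0.03 ]
lid_a 0.68 [318. 191.] 306 333 180 203 [0.687 0.144 0.03 ]
lid_a 0.6 [360. 289.] 336 383 269 305 [ 0.545 -0.113  0.03 ]
lid_a 0.56 [274. 207.] 261 289 196 219 [0.581 0.17  0.03 ]
```

View pics/top0.png

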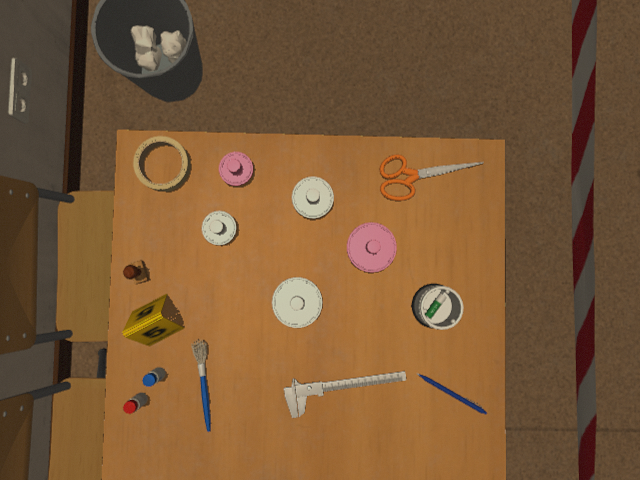

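View pics/scene0.png

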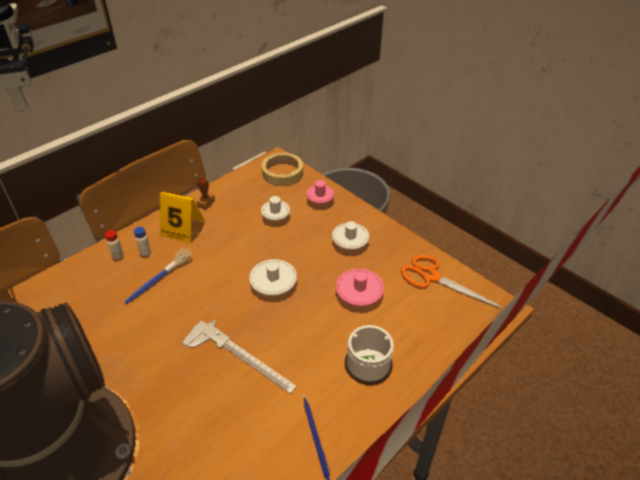

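The top picture shows three white lids at (220,228) small, (313,198) middle and (297,302) large, pink look-alikes at (236,168) and (372,247), and the tub with the battery at (438,307). The lid that fits is the white middle one at (313,198). Its 56 mm plug enters the 64 mm mouth and its 76 mm disc covers the 74 mm rim, whereas the 70 mm plug is too large and the 62 mm disc would fall in. I'll confirm this in one crop.

Run:
```python
from h import *
p=ctrl.snapshot("top"); save(p,"crop1",(200,150,470,340),2.9)
for d in ctrl.cut_out(p,"lid_b"):
    m=d["pixels"].astype(np.uint8); c=max(cv2.findContours(m,0,2)[0],key=cv2.contourArea)
    e=cv2.fitEllipse(cv2.convexHull(c)); col=p["color"][d["pixels"]].mean(0).round()
    X=back(p,e[0],.020); print(d["conf"],np.round(e[0],1),np.round(e[1],1),"diam mm",(np.array(e[1])*(.937-.02)/514.19*1000).round(1),X.round(4),col)
g=cv2.GaussianBlur(cv2.cvtColor(p["color"],cv2.COLOR_RGB2GRAY),(3,3),0)
crop=g[150:340,200:470]; up=cv2.resize(crop,None,fx=4,fy=4,interpolation=cv2.INTER_CUBIC)
for nm,(x,y,r0,r1) in {"tubouter":(438,307,18,27),"knob":(313,197,4,10),"disc":(313,198,17,25)}.items():
    w=up[(y-30-150)*4 if y-30>150 else 0:(y+30-150)*4,(x-30-200)*4:(x+30-200)*4]; oy=max(y-30,150)
    h=cv2.HoughCircles(w,cv2.HOUGH_GRADIENT_ALT,1,4,param1=150,param2=.6,minRadius=r0*4,maxRadius=r1*4)
    if h is not None:
        for c in h[0][:4]:
            uv=[x-30+c[0]/4,oy+c[1]/4]; z={"t":.06,"k":.05,"d":.022}[nm[0]]
            print(nm,np.round(uv,1),"diam",round(c[2]/2*(.937-z)/514.19*1000,1),back(p,uv,z).round(4))
```

```text
0.93 [219.  228.1] [34.  34.3] diam mm [60.7 61.1] [0.5857 0.1713 0.02  ] [182. 180. 157.]
0.81 [297.  302.8] [50.5 51.7] diam mm [90.  92.2] [0.456  0.0292 0.02  ] [191. 188. 164.]
0.68 [312.6 197.5] [41.6 42. ] diam mm [74.2 74.9] [0.6446 0.0056 0.02  ] [187. 184. 160.]
0.59 [236.1 168.6] [32.9 33.8] diam mm [58.8 60.2] [0.6935 0.1441 0.02  ] [183. 114. 124.]
0.57 [371.4 247.5] [50.  50.3] diam mm [89.2 89.7] [ 0.5571 -0.1015  0.02  ] [192. 120. 130.]
tubouter [442.2 307.5] diam 74.7 [ 0.4552 -0.2191  0.06  ]
tubouter [435.  306.8] diam 82.5 [ 0.4562 -0.2067  0.06  ]
tubouter [440.8 303. ] diam 69.6 [ 0.4628 -0.2165  0.06  ]
tubouter [440.2 307.5] diam 67.3 [ 0.4552 -0.2157  0.06  ]
knob [313.8 198. ] diam 23.2 [0.6394 0.0039 0.05  ]
disc [313.5 197.2] diam 75.6 [0.6448 0.0041 0.022 ]
```

View pics/crop1.png

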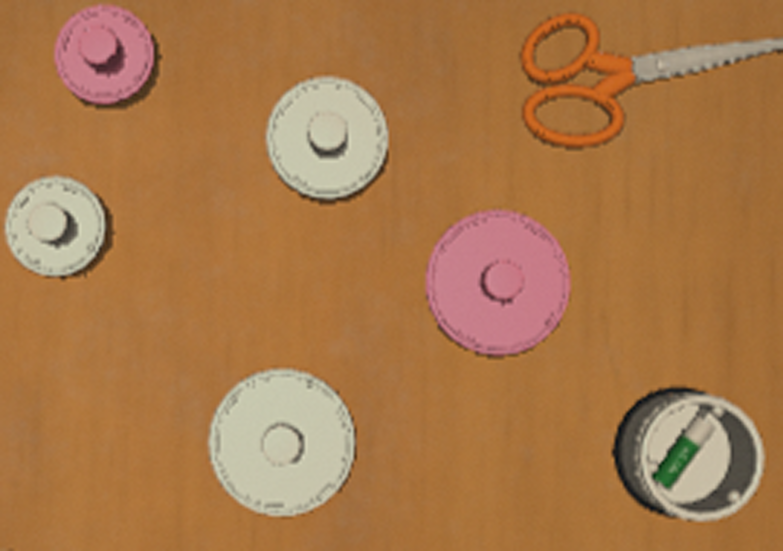

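The crop confirms it: the middle white lid at crop (327,138) has a 75 mm disc, and the tub rim is centred near crop (704,457), full-picture px (443,307). Next I work out the move to above lid_b.

```bash
cat >> h.py <<'E'
from scipy.spatial.transform import Rotation as Ro
def go(X):
    o=ctrl.get_obs(); R=Ro.from_euler("xyz",o["orientation"],degrees=True).as_matrix()
    d=np.array(X)-o["tool_pos"]
    print("t",round(o["clock"],2),"pos",np.round(o["tool_pos"],4),"rpy",np.round(o["orientation"],2),"F",np.round(o["force"],2),"open",round(o["opening"],4),"gf",o["gripper_force"])
    print("shares",(R.T@d/.8).round(4),"dist",np.linalg.norm(d).round(3))
E
python3 -c "
from h import *
go([.6446,.0045,.22])"
```

```text
t 0.4 pos [0.2989 0.6051 0.292 ] rpy [179.99   0.   -26.29] F [ 0.49  0.11 -1.18] open 0.0876 gf 0.0
shares [0.7199 0.4817 0.0901] dist 0.697
```

send_rows:
  deltas:
    - [[0.72, 0.482, 0.09], 0]
    - [[0.72, 0.482, 0.09], 0]
    - [[0.72, 0.482, 0.09], 0]
    - [[0.72, 0.482, 0.09], 0]
    - [[0.72, 0.482, 0.09], 0]
  gripper: 1

```text
clock: 0.82
tool_pos: [0.4027, 0.4239, 0.2707]
orientation: [-180.0, -0.0, -26.2]
force: [0.2, 0.0, 0.7]
opening: 0.0874
gripper_force: 0.0
```

send_rows:
  deltas:
    - [[0.505, 0.338, 0.063], 0]
    - [[0.505, 0.338, 0.063], 0]
    - [[0.505, 0.338, 0.063], 0]
    - [[0.505, 0.338, 0.063], 0]
    - [[0.505, 0.338, 0.063], 0]

```text
clock: 1.23
tool_pos: [0.5063, 0.2441, 0.2494]
orientation: [-180.0, -0.0, -26.3]
force: [0.1, 0.6, -0.1]
opening: 0.0876
gripper_force: 0.0
```

send_rows:
  deltas:
    - [[0.29, 0.194, 0.036], 0]
    - [[0.29, 0.194, 0.036], 0]
    - [[0.29, 0.194, 0.036], 0]
    - [[0.29, 0.194, 0.036], 0]
    - [[0.29, 0.194, 0.036], 0]

```text
clock: 1.65
tool_pos: [0.6098, 0.0644, 0.2279]
orientation: [-180.0, -0.0, -26.3]
force: [0.5, 0.5, 0.2]
opening: 0.0876
gripper_force: 0.0
```

```bash
python3 -c "
from h import *
go([.6446,.0045,.22])"
```

```text
t 1.65 pos [0.6098 0.0644 0.2279] rpy [-1.7997e+02 -2.0000e-02 -2.6280e+01] F [0.51 0.46 0.17] open 0.0876 gf 0.0
shares [0.0722 0.0479 0.0099] dist 0.07
```

send_rows:
  deltas:
    - [[0.072, 0.048, 0.01], 0]
    - [[0.072, 0.048, 0.01], 0]
    - [[0.072, 0.048, 0.01], 0]
    - [[0.072, 0.048, 0.01], 0]
    - [[0.072, 0.048, 0.01], 0]

```text
clock: 2.07
tool_pos: [0.6435, 0.0063, 0.2196]
orientation: [180.0, 0.0, -26.3]
force: [-0.5, 0.8, 0.7]
opening: 0.0875
gripper_force: 0.0
```

```bash
cat >> h.py <<'E'
def circ(p,X,r,tag,tol=.25,win=1.6):
    "Hough circle near the expected projection of a level circle at X, radius r"
    K,R,t=cam(p); z=(R@np.array(X)+t)[2]; rp=K[0,0]*r/z; u,v=proj(p,X)
    g=cv2.cvtColor(p["color"],cv2.COLOR_RGB2GRAY); w=int(win*rp); x0,y0=max(int(u)-w,0),max(int(v)-w,0)
    c=g[y0:int(v)+w,x0:int(u)+w]; print(tag,"expect",round(u,1),round(v,1),"rpx",round(rp,1))
    if c.size==0: return
    c=cv2.GaussianBlur(cv2.resize(c,None,fx=2,fy=2,interpolation=cv2.INTER_CUBIC),(5,5),0)
    h=cv2.HoughCircles(c,cv2.HOUGH_GRADIENT_ALT,1,4,param1=120,param2=.6,minRadius=int(2*rp*(1-tol)),maxRadius=int(2*rp*(1+tol)))
    for q in ([] if h is None else h[0][:4]):
        uv=[x0+q[0]/2,y0+q[1]/2]; print("  ",np.round(uv,1),"r mm",round(q[2]/2/K[0,0]*z*1000,1),back(p,uv,X[2]).round(4))
E
python3 - <<'E'
from h import *
go([.6446,.0045,.092])
p=ctrl.snapshot("wrist"); save(p,"w1"); K,R,t=cam(p); print(-R.T@t,R[2],K[0,0])
circ(p,[.6446,.0045,.022],.038,"disc"); circ(p,[.6446,.0045,.05],.012,"knob")
for d in ctrl.cut_out(p,"lid_b"):
    c=max(cv2.findContours(d["pixels"].astype(np.uint8),0,2)[0],key=cv2.contourArea); e=cv2.fitEllipse(cv2.convexHull(c)); print(d["conf"],np.round(e[:2],1),back(p,e[0],.02).round(4))
E
```

```text
t 2.07 pos [0.6435 0.0063 0.2196] rpy [ 1.7999e+02  2.0000e-02 -2.6330e+01] F [-0.45  0.77  0.68] open 0.0875 gf 0.0
shares [0.0023 0.0014 0.1595] dist 0.128
[ 0.71731889 -0.02993973  0.31198646] [-0.27165015  0.13394342 -0.95302957] 392.70249144179076
disc expect 321.3 224.9 rpx 49.6
   [316.  221.5] r mm 36.8 [0.6488 0.0069 0.022 ]
knob expect 321.5 235.7 rpx 17.2
   [317.5 234. ] r mm 10.9 [0.6469 0.0064 0.05  ]
   [315.5 229. ] r mm 11.8 [0.6508 0.0061 0.05  ]
   [319.  237.5] r mm 11.4 [0.6442 0.0066 0.05  ]
   [320.  226.5] r mm 10.8 [0.651  0.0025 0.05  ]
0.98 [[488.  260. ]
 [103.4 117.5]] [ 0.5596 -0.1011  0.02  ]
0.96 [[387.2 406.5]
 [ 63.4  96.6]] [0.4653 0.0265 0.02  ]
0.9 [[317.8 223.6]
 [ 96.3  97.7]] [0.6463 0.0067 0.02  ]
0.82 [[130.8 246.1]
 [ 73.   82.8]] [0.6948 0.1463 0.02  ]
0.45 [[627.2 282.5]
 [ 33.1  70.3]] [ 0.4912 -0.1956  0.02  ]
```

View pics/w1.png

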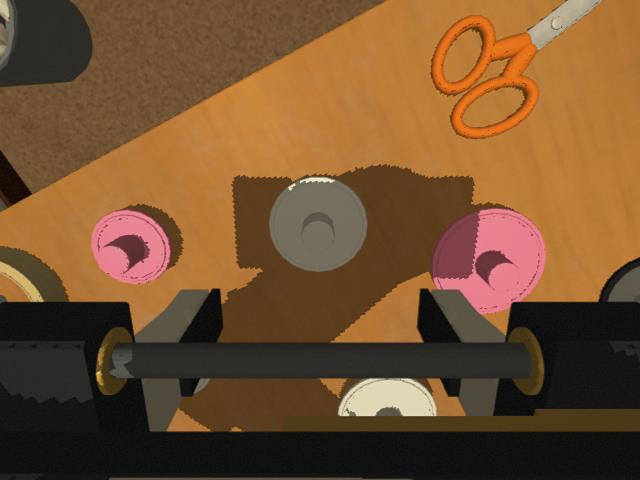

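The wrist picture shows lid_b, shaded grey, at (318,224), midway between the finger tips at columns about 215 and 423. I descend and grip.

send_rows:
  deltas:
    - [[0.002, 0, 0.05], 0]
    - [[0.002, 0, 0.1], 0]
    - [[0.002, 0, 0.13], 0]
    - [[0.002, 0, 0.15], 0]
    - [[0.002, 0, 0.159], 0]

```text
clock: 2.58
tool_pos: [0.6435, 0.0067, 0.0902]
orientation: [179.9, 0.2, -26.2]
force: [0.6, 0.2, -0.3]
opening: 0.0875
gripper_force: 0.0
```

send_rows:
  deltas:
    - [[0, 0, 0], 0]
    - [[0, 0, 0], 0]
    - [[0, 0, 0], 0]
    - [[0, 0, 0], 0]
    - [[0, 0, 0], 0]
  gripper: 0

```text
clock: 3.0
tool_pos: [0.6457, 0.006, 0.094]
orientation: [-179.9, -0.1, -26.3]
force: [-0.1, -0.3, 0.0]
opening: 0.06
gripper_force: 0.0
```

send_rows:
  deltas:
    - [[0, 0, 0], 0]
    - [[0, 0, 0], 0]
    - [[0, 0, 0], 0]
    - [[0, 0, 0], 0]
    - [[0, 0, 0], 0]

```text
clock: 3.42
tool_pos: [0.6451, 0.0056, 0.0926]
orientation: [180.0, -0.0, -26.3]
force: [0.2, 0.2, 0.6]
opening: 0.0265
gripper_force: 0.5
```

send_rows:
  deltas:
    - [[0, 0, 0], 0]
    - [[0, 0, 0], 0]
    - [[0, 0, 0], 0]
    - [[0, 0, 0], 0]
    - [[0, 0, 0], 0]

```text
clock: 3.83
tool_pos: [0.6451, 0.0057, 0.0925]
orientation: [180.0, 0.0, -26.3]
force: [0.6, -0.4, -0.2]
opening: 0.0232
gripper_force: 30.0
```

```bash
python3 -c "
from h import *
go([.4552,-.2185,.22])"
```

```text
t 3.83 pos [0.6451 0.0057 0.0925] rpy [180.     0.   -26.29] F [ 0.56 -0.43 -0.15] open 0.0232 gf 29.995990097522736
shares [-0.0887  0.3564 -0.1593] dist 0.32
```

Gripped: opening 23 mm, 30 N. I lift and carry the lid towards the tub.

send_rows:
  deltas:
    - [[0, 0, -0.03], 0]
    - [[0, 0, -0.07], 0]
    - [[0, 0, -0.11], 0]
    - [[0, 0, -0.15], 0]
    - [[0, 0, -0.17], 0]

```text
clock: 4.25
tool_pos: [0.6463, 0.0058, 0.233]
orientation: [-179.9, -0.2, -26.3]
force: [1.5, 0.6, -0.1]
opening: 0.0234
gripper_force: 30.0
```

send_rows:
  deltas:
    - [[-0.01, 0.04, 0], 0]
    - [[-0.02, 0.08, 0], 0]
    - [[-0.03, 0.12, 0], 0]
    - [[-0.04, 0.16, 0], 0]
    - [[-0.05, 0.2, 0], 0]

```text
clock: 4.67
tool_pos: [0.537, -0.1209, 0.2285]
orientation: [-180.0, 0.0, -26.3]
force: [0.1, 0.1, -0.3]
opening: 0.0231
gripper_force: 30.0
```

send_rows:
  deltas:
    - [[-0.01, 0.03, 0], 0]
    - [[-0.015, 0.06, 0], 0]
    - [[-0.02, 0.08, 0], 0]
    - [[-0.02, 0.09, 0], 0]
    - [[-0.02, 0.09, 0], 0]

```text
clock: 5.08
tool_pos: [0.4916, -0.1785, 0.2287]
orientation: [-180.0, -0.0, -26.4]
force: [0.5, 0.4, -0.2]
opening: 0.023
gripper_force: 30.0
```

Run:
```python
from h import *
go([.4552,-.2185,.16])
for n in("wrist","scene","top"):
    p=ctrl.snapshot(n); circ(p,[.4552,-.2185,.06],.037,n+" rim"); circ(p,[.4552,-.2185,.06],.032,n+" mouth",.1)
    if n!="top": save(p,n+"2")
    for d in ctrl.cut_out(p,"tub")[:2]:
        c=max(cv2.findContours(d["pixels"].astype(np.uint8),0,2)[0],key=cv2.contourArea); print(d["conf"],cv2.boundingRect(c))
```

```text
t 5.08 pos [ 0.4916 -0.1785  0.2287] rpy [-1.7999e+02 -1.0000e-02 -2.6370e+01] F [ 0.51  0.36 -0.23] open 0.023 gf 29.99568521976471
shares [-0.0185  0.065   0.0859] dist 0.087
wrist rim expect 393.2 258.5 rpx 52.2
   [395.5 255. ] r mm 33.6 [ 0.4569 -0.221   0.06  ]
   [382.  246.5] r mm 40.1 [ 0.467 -0.215  0.06 ]
   [378.5 232. ] r mm 29.9 [ 0.4778 -0.2171  0.06  ]
   [394.5 259. ] r mm 30.4 [ 0.4545 -0.2192  0.06  ]
wrist mouth expect 393.2 258.5 rpx 45.2
   [391.5 253. ] r mm 32.6 [ 0.4596 -0.219   0.06  ]
0.61 (335, 189, 109, 113)
scene rim expect 370.7 341.7 rpx 22.7
   [370.  349.5] r mm 39.1 [ 0.4431 -0.228   0.06  ]
scene mouth expect 370.7 341.7 rpx 19.7
0.75 (344, 324, 49, 61)
top rim expect 441.9 307.5 rpx 21.7
top mouth expect 441.9 307.5 rpx 18.8
```

View pics/wrist2.png

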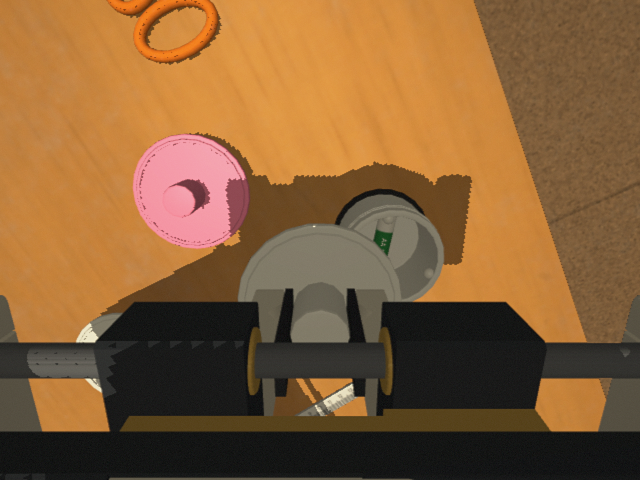

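The wrist picture shows the held lid over (320,270) and the tub with the battery at (393,255), partly hidden. I fit the rim model (radii 37 and 32 mm at z 0.06) to the unobstructed pictures.

Run:
```python
from h import *
from scipy.ndimage import map_coordinates
a=np.linspace(0,2*np.pi,120,endpoint=False); cs=np.c_[np.cos(a),np.sin(a),0*a]
def fit(p,im,c0,radii,z,tag):
    K,R,t=cam(p); g=cv2.GaussianBlur(cv2.cvtColor(im,cv2.COLOR_BGR2GRAY).astype(float),(0,0),1.0)
    G=np.minimum(np.hypot(cv2.Sobel(g,6,1,0),cv2.Sobel(g,6,0,1)),150)
    P=[np.array(c0)+[i,j] for i in np.arange(-.012,.0121,.0005) for j in np.arange(-.012,.0121,.0005)]
    S=[]
    for x in P:
        s=[]
        for r in radii:
            q=cv2.projectPoints(np.r_[x,z]+cs*r,np.array(p["rvec"],float),t,K,None)[0][:,0]
            s.append(map_coordinates(G,[q[:,1],q[:,0]],order=1).mean())
        S.append(np.mean(s))
    S=np.array(S); i=S.argsort()[::-1][:8]; print(tag,np.mean([P[k] for k in i],0).round(4),np.std([P[k] for k in i],0).round(4),S[i[0]].round(1),np.median(S).round(1))
pt,ps,pw=[ctrl.snapshot(n) for n in("top","scene","wrist")]
for n,p,im in(("top",pt,cv2.imread("pics/top0.png")),("scene",ps,cv2.imread("pics/scene0.png")),("wrist",pw,cv2.imread("pics/wrist2.png"))):
    fit(p,im,[.4555,-.2185],[.037],.06,n+" outer"); fit(p,im,[.4555,-.2185],[.037,.032],.06,n+" both")
    if n!="wrist": fit(p,im,[.6446,.0045],[.038],.0195,n+" lidb check")
```

```text
top outer [ 0.4554 -0.2181] [0.0004 0.0004] 144.0 76.1
top both [ 0.4554 -0.2179] [0.0004 0.0004] 126.4 83.3
top lidb check [0.646  0.0061] [0.0004 0.0004] 142.3 44.9
scene outer [ 0.4538 -0.2194] [0.0004 0.0004] 136.4 71.2
scene both [ 0.4536 -0.2196] [0.0004 0.0004] 129.9 78.3
scene lidb check [0.6465 0.0071] [0.0004 0.0004] 147.0 77.8
wrist outer [ 0.4634 -0.2149] [0.0042 0.0008] 53.4 26.0
wrist both [ 0.4556 -0.2157] [0.0005 0.0003] 45.9 26.5
```

Estimates agree on the tub at about (0.455, -0.218). I move there to 0.17 first.

send_rows:
  deltas:
    - [[-0.005, 0.03, 0], 0]
    - [[-0.012, 0.05, 0.01], 0]
    - [[-0.019, 0.065, 0.03], 0]
    - [[-0.019, 0.065, 0.06], 0]
    - [[-0.019, 0.065, 0.073], 0]

```text
clock: 5.95
tool_pos: [0.454, -0.2175, 0.1682]
orientation: [180.0, 0.1, -26.4]
force: [0.1, 0.6, -0.5]
opening: 0.0234
gripper_force: 30.0
```

send_rows:
  deltas:
    - [[0, 0, 0], 0]
    - [[0, 0, 0], 0]
    - [[0, 0, 0], 0]
    - [[0, 0, 0], 0]
    - [[0, 0, 0], 0]

```text
clock: 6.37
tool_pos: [0.4561, -0.2173, 0.1711]
orientation: [-180.0, -0.1, -26.3]
force: [-0.1, 0.6, -0.3]
opening: 0.0233
gripper_force: 30.0
```

Run:
```python
from h import *
go([.4546,-.2185,.1355])
p=ctrl.snapshot("scene"); save(p,"s3",(280,250,480,420),4)
for X in([.4546,-.2185,.06],[.4546,-.2185,.1]): print((proj(p,X)-[280,250])*4)
```

```text
t 6.37 pos [ 0.4561 -0.2173  0.1711] rpy [-1.7997e+02 -9.0000e-02 -2.6260e+01] F [-0.07  0.57 -0.33] open 0.0233 gf 29.99577909708023
shares [-0.0011  0.0022  0.0445] dist 0.036
[361.66237714 367.56172748]
[368.75689752 307.32204386]
```

View pics/s3.png

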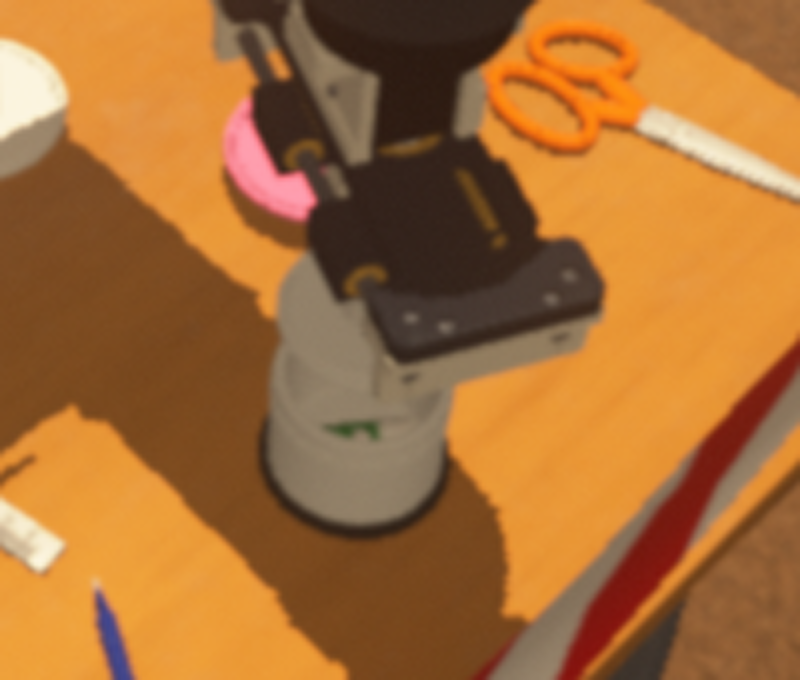

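The lid hovers above the tub, disc about (365,300) and tub mouth about (361,368) in the crop, with the battery visible below. I descend gently and watch the force.

send_rows:
  deltas:
    - [[-0.001, 0.001, 0.006], 0]
    - [[-0.001, 0.001, 0.012], 0]
    - [[-0.001, 0.001, 0.018], 0]
    - [[-0.001, 0.001, 0.024], 0]
    - [[-0.001, 0.001, 0.03], 0]

```text
clock: 6.83
tool_pos: [0.4543, -0.2177, 0.1455]
orientation: [180.0, 0.0, -26.3]
force: [-0.4, 0.9, 0.3]
opening: 0.0233
gripper_force: 30.0
```

send_rows:
  deltas:
    - [[0, 0, 0.002], 0]
    - [[0, 0, 0.005], 0]
    - [[0, 0, 0.008], 0]
    - [[0, 0, 0.011], 0]
    - [[0, 0, 0.013], 0]

```text
clock: 7.25
tool_pos: [0.4545, -0.2178, 0.1355]
orientation: [-180.0, -0.0, -26.3]
force: [1.6, 0.5, 2.1]
opening: 0.0233
gripper_force: 30.0
```

send_rows:
  deltas:
    - [[0, 0, 0.001], 0]
    - [[0, 0, 0.001], 0]
    - [[0, 0, 0.001], 0]
    - [[0, 0, 0.001], 0]
    - [[0, 0, 0.001], 0]

```text
clock: 7.67
tool_pos: [0.4546, -0.2178, 0.1354]
orientation: [-180.0, -0.0, -26.3]
force: [-0.5, 1.5, 5.8]
opening: 0.0234
gripper_force: 30.0
```

send_rows:
  deltas:
    - [[0, 0, 0.001], 0]
    - [[0, 0, 0.002], 0]
    - [[0, 0, 0.002], 0]
    - [[0, 0, 0.003], 0]
    - [[0, 0, 0.003], 0]

```text
clock: 8.08
tool_pos: [0.455, -0.218, 0.1352]
orientation: [180.0, -0.1, -26.2]
force: [-8.8, 5.1, 28.7]
opening: 0.0234
gripper_force: 30.0
```

Run:
```python
from h import *
go([.4546,-.2185,.1355])
```

```text
t 8.08 pos [ 0.455  -0.218   0.1352] rpy [ 1.7999e+02 -1.2000e-01 -2.6210e+01] F [-8.8   5.14 28.69] open 0.0234 gf 30.004745721817017
shares [-0.0002  0.0008 -0.0004] dist 0.001
```

Hard contact at 28.7 N with the TCP at 0.135, the height predicted for home. I relax, release and lift away.

send_rows:
  deltas:
    - [[0, 0, -0.001], 0]
    - [[0, 0, -0.002], 0]
    - [[0, 0, -0.003], 0]
    - [[0, 0, -0.003], 0]
    - [[0, 0, -0.003], 0]

```text
clock: 8.5
tool_pos: [0.4548, -0.2178, 0.1354]
orientation: [-180.0, -0.0, -26.3]
force: [-1.9, 1.2, 7.1]
opening: 0.0233
gripper_force: 30.0
```

send_rows:
  deltas:
    - [[0, 0, 0], 0]
    - [[0, 0, 0], 0]
    - [[0, 0, 0], 0]
    - [[0, 0, 0], 0]
    - [[0, 0, 0], 0]
  gripper: 1

```text
clock: 8.92
tool_pos: [0.4542, -0.2177, 0.1347]
orientation: [180.0, 0.0, -26.3]
force: [-0.3, 0.2, 0.1]
opening: 0.0511
gripper_force: 0.0
```

send_rows:
  deltas:
    - [[0, 0, 0], 0]
    - [[0, 0, 0], 0]
    - [[0, 0, 0], 0]
    - [[0, 0, 0], 0]
    - [[0, 0, 0], 0]

```text
clock: 9.33
tool_pos: [0.4544, -0.2177, 0.135]
orientation: [180.0, 0.0, -26.3]
force: [0.1, -0.2, 0.0]
opening: 0.0837
gripper_force: 0.0
```

send_rows:
  deltas:
    - [[0, 0, -0.02], 0]
    - [[0, 0, -0.05], 0]
    - [[0, 0, -0.09], 0]
    - [[0, 0, -0.13], 0]
    - [[0, 0, -0.16], 0]

```text
clock: 9.75
tool_pos: [0.4548, -0.2179, 0.2657]
orientation: [-180.0, -0.1, -26.3]
force: [1.0, 0.4, 0.2]
opening: 0.0879
gripper_force: 0.0
```

send_rows:
  deltas:
    - [[0.04, -0.03, 0], 0]
    - [[0.08, -0.06, 0], 0]
    - [[0.1, -0.1, 0], 0]
    - [[0.1, -0.14, 0], 0]
    - [[0.1, -0.16, 0], 0]

```text
clock: 10.17
tool_pos: [0.5846, -0.1364, 0.2622]
orientation: [180.0, 0.0, -26.3]
force: [-0.3, -0.5, -0.4]
opening: 0.0879
gripper_force: 0.0
```

Run:
```python
from h import *
go([.4546,-.2185,.1355])
p=ctrl.snapshot("scene"); save(p,"s4",(220,150,480,400),2.4); save(p,"s4b",(320,290,420,390),6)
t=ctrl.snapshot("top")
for n,q in(("top",t),("scene",p)):
  for d in ctrl.cut_out(q,"lid_b"):
    c=max(cv2.findContours(d["pixels"].astype(np.uint8),0,2)[0],key=cv2.contourArea); e=cv2.fitEllipse(cv2.convexHull(c)); print(n,d["conf"],np.round(e[0],1),np.round(e[1],1),back(q,e[0],.02).round(4))
print("knob top expected in s4b",(proj(p,[.4546,-.218,.093])-[320,290])*6)
```

```text
t 10.17 pos [ 0.5846 -0.1364  0.2622] rpy [ 1.7999e+02  3.0000e-02 -2.6260e+01] F [-0.33 -0.48 -0.43] open 0.0879 gf 0.0
shares [-0.1002  0.164   0.1584] dist 0.199
top 0.89 [372.  255.3] [32.4 49.9] [ 0.5431 -0.1029  0.02  ]
top 0.59 [442.5 308.2] [43.4 44.2] [ 0.4515 -0.2301  0.02  ]
scene 0.86 [358.9 286.8] [36.9 47.7] [ 0.5552 -0.1022  0.02  ]
scene 0.71 [271.7 277. ] [36.6 47. ] [0.4535 0.0289 0.02  ]
scene 0.69 [370.4 341.8] [40.4 48.4] [ 0.4781 -0.2009  0.02  ]
scene 0.67 [319.6 191.5] [24.1 27.2] [0.697  0.1494 0.02  ]
scene 0.56 [274.5 208.4] [24.3 27.8] [0.587  0.1751 0.02  ]
scene 0.28 [367.8 362.4] [41.4 48.1] [ 0.4442 -0.2259  0.02  ]
knob top expected in s4b [309.82128863 236.08714074]
```

View pics/s4b.png

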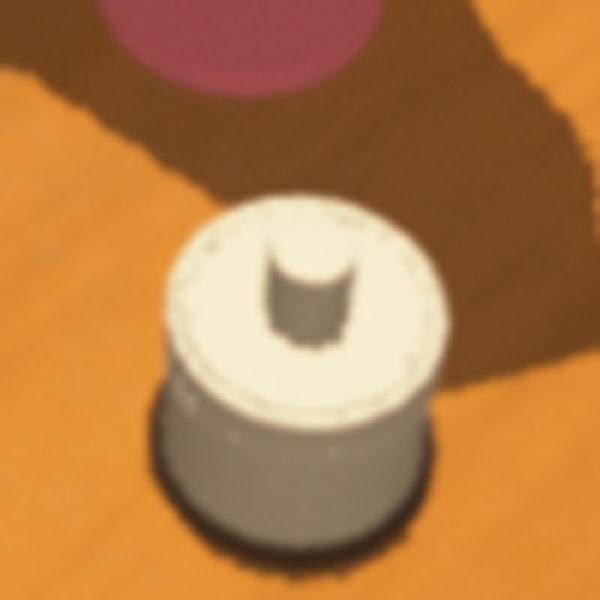

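The crop shows the lid seated level on the tub, disc centred at about (307,312) with no gap under its edge. The small and large white lids are where they lay. The knob top appears about 2 px lower than predicted, so the lid is not standing proud. I hand the job in.

```bash
python3 -c "
from plant import ctrl
print(ctrl.close_job())"
```

```text
the job is handed in; nothing more can be done
None
```

I pressed lid_b, the middle-sized white lid, onto the tub until it met hard contact at the home height; the last picture shows it flat on the rim and the other two white lids where they lay, and I handed the job in at about 10 s.

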